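# Brush out the storage jar and hang up the bottle brush

### The job

Brush out the empty glass storage jar: take the bottle brush that leans in it and work it through two full strokes, each time drawing it up until at least half of the bristles stand above the mouth and then pushing it right back down to the bottom. Then take the brush out and hang it by its wire loop on the free hook under the wire shelf, so that it hangs still and straight down. Leave the jar standing where it is and the other things on the counter undisturbed.

Things in the scene. Friction and masses are not known exactly. Their poses are not given: they have to be found in the camera images.
- brush: Bottle brush, 238 mm long, 0.09 kg. Origin: middle of the bristle end; z runs along the shaft to the loop. Stiff bristle head 56 mm thick, z = 0 to 70 mm, its lowest 14 mm tapered; thin steel neck; pale wooden handle z = 95 to 198 mm, 22 mm wide (y), 13 mm thick (x). At the start it leans in the jar 24 degrees from upright, top away from the robot (its +x and the jar's +x), handle standing out.
- brush_grip (a point): Point on the brush's axis on the lower half of the handle, z = 130 mm in the brush's frame: a place to grip it, still 40 mm above the jar's mouth with the brush pushed to the bottom.
- brush_eye (a point): Centre of the wire loop at the handle's end, z = 215 mm in the brush's frame. The loop is an oval of 6 mm steel wire in the brush's y-z plane; its opening is 32 mm wide (y) and 34 mm high (z).
- jar: Straight-sided clear glass jar without its lid, standing loose on the counter, about 0.4 kg: outside diameter 80 mm, inside diameter 72 mm, height 95 mm, floor 5 mm thick, mouth as wide as the inside. Origin: centre of its underside; z up.
- hook: The free one of two like hooks of 6 mm dark wire, 180 mm apart under the wire shelf; the other carries a steel scoop. Origin: middle of its level prong, 325 mm above the counter. The prong is 28 mm long and points along the hook's -x, towards the robot; its end turns up, 26 mm in front of the origin and up to 14 mm above the prong's axis. The hook's upright wire stands 14 mm behind the origin.
- shelf: White wire shelf fixed on the counter, 480 mm wide (y), 220 deep (x), 390 high, open in front and behind, a leg frame at each side. Origin: centre of its footprint; x points away from the robot, as do the hooks' x axes. Its deck is 57 mm above the prongs and reaches 40 mm in front of the hook's origin: a tool pointing straight down does not fit there, it must lean back towards the robot.
- lid: The jar's round steel lid, 84 mm in diameter and 15 mm high, lying loose beside the jar (bystander). Origin: centre of its underside.
- can: Full food can, 74 mm in diameter and 110 mm high (bystander). Origin: centre of its underside.
- bottle: Full brown glass bottle with a black cap, 62 mm in diameter and 170 mm high (bystander). Origin: centre of its underside.
Not all that is in view belongs to the job. What is shaped like the brush but blue is not meant. What is shaped like the jar but blue is not meant.

How it is judged:
By the outcome, as a careful person would: the job done as asked, in the order asked, and still so for the second after the job is handed in, with the robot touching nothing.
It also fails if it takes over 51 s, if anything falls off the work surface, if the arm or the gripper's body presses on something with over 40 N, if the wrist force passes 120 N, or if a joint passes its speed limit or range.

### The arm

A 6-joint arm with a two-finger parallel gripper is mounted at the origin on the work surface. World frame = base frame: x ahead of the robot, y to its left, z up, the work surface at z = 0. Lengths are in mm, angles in rad, forces in N, time in s.
With the tool pointing down it reaches from about 350 to 975 mm from the base axis. Payload 7.1 kg.
Tool frame: the origin (TCP) lies between the finger pads, 19 mm behind the fingertips; this is the grasp point; x points along the fingers, y is the direction in which the jaws open and shut, and the axes are right-handed (so a half turn about x gives the same grasp; the last joint's range is limited). The gripper opens to 88 mm and grips with 3 to 60 N. Pads are 20 mm wide; open, the fingers measure 115 mm over their backs; the gripper's body (75 mm by 178 mm) begins 61 mm behind the grasp point.
Start: joints at [1.111, 0.423, 1.63, -0, 1.089, -0.019], TCP at [266.632, 565.254, 241.375] pointing down, gripper open.
Joint ranges: [-3, 3], [-0.9, 2.11], [0.09, 2.58], [-1.31, 4.45], [0.11, 2.69], [-2.54, 2.54]. Speed limits (rad/s): [2.39, 2.39, 3.01, 3.14, 3.14, 3.14].

### API

Orientations are given as a rotation vector (axis times angle).
In Python, from workcell import ctrl gives the robot as it stands. The module is installed in compiled form; this text tells all that it offers.
- The arm moves only by the tool carry_out, never from a script. Its argument "commands" is a list of rows, each a list of 6 numbers: the shift along the tool's x, y, z in m, then the turn, a rotation vector about the tool's x, y, z in degrees. In form: [[tx, ty, tz, rx, ry, rz], ...]. A call has 1 to 8 rows; each row shifts and turns the pose as measured when the row begins, along the tool's axes as they then stand; what a row does not reach is not made up. A row lasts 1/8 s, in which the tool goes at most 62.5 mm and 10.7 degrees, less where a joint would pass 70% of its speed; a pose out of reach is approached as far as the arm can. A call with a gripper value outside its range is refused whole. "grip" is the closure, from 0 (fully open) to 1 (shut), set as the call begins (left out, the last holds). The fingers move at their own pace and stop on an object; the grip force is fixed at half the most. Time passes only in rows, so rows that do not move let the fingers close. It gives the time, the measured TCP pose, the force and the opening at its end, in the units of the state.
- ctrl.get_obs(): the state, without advancing time (a new reading comes with each control period).
- ctrl.get_image(name): name is "side" or "top"; returns a dict with "pixels" (420x560x3 uint8, blue, green, red), "intrinsics" (3x3 intrinsics, pixels), "dist_coeffs" ([k1, k2, p1, p2, k3] as OpenCV has them; the pictures are not rectified), "rvec" (rotation vector, rad) and "tvec" (3), from world to camera coordinates, as OpenCV has them. Camera axes: x right, y down, z forward; pixel columns grow to the right and rows downward; lengths in mm; the calibration is good to about 2 mm. A picture is of the moment at which its call begins. There is no depth.
- ctrl.close_job(): hands the job in, once; it reports no verdict.
The state is a dict: "t": time; "qpos": joint angles; "qvel": joint speeds; "joint_torque": joint torques, N m; "ee_pos": TCP position; "orientation": TCP orientation; "ft_force": force on the tool from outside, world axes, zero at the start; "moment": the same for the moment, N m; "width": finger opening in mm.
Only numpy, scipy, OpenCV 4.12 (cv2) and the standard library are available. Lean on these libraries where they do the work, as an engineer would, in place of code of your own. Each camera call takes 0.05 s, during which the arm holds its last target. There are 200 camera calls.

## Working session

There is one attempt and no reset: what is moved stays moved. The work goes in short steps, Python scripts to look and compute and a tool call to move; the robot and the scene stay as the last step left them, time stands still between calls to the robot, and variables do not carry over. Pictures are saved under pics/ and viewed, about 8 in all and at most 12, crops included, and the job is handed in when it is done.

Besides the shell and the picture viewer there is one more tool, called after "Call:" as name(argument=value, ...), one argument or row to a line, values as JSON. carry_out: Moves the arm, as the interface text tells. Its arguments: {"type":"object","properties":{"commands":{"type":"array"},"grip":{"type":"number"}},"required":["commands"]}

```bash
mkdir -p pics; cat > h.py <<'E'
import numpy as np, cv2
from scipy.spatial.transform import Rotation as R
from workcell import ctrl
def snap(n,f):
    im=ctrl.get_image(n); cv2.imwrite(f'pics/{f}.png',im['pixels'])
    np.savez(f'pics/{f}.npz',**{k:np.array(v) for k,v in im.items()}); return im
def load(f): return dict(np.load(f'pics/{f}.npz'))
def ray(im,uv):
    K,d=np.array(im['intrinsics'],float),np.array(im['dist_coeffs'],float)
    p=cv2.undistortPoints(np.array([[uv]],float),K,d)[0,0]
    Rm=cv2.Rodrigues(np.array(im['rvec'],float))[0]; t=np.array(im['tvec'],float).ravel()
    v=Rm.T@np.r_[p,1]; return -Rm.T@t, v/np.linalg.norm(v)
def onz(im,uv,z):
    c,v=ray(im,uv); return c+v*(z-c[2])/v[2]
def tri(a,ua,b,ub):
    c1,v1=ray(a,ua); c2,v2=ray(b,ub)
    s=np.linalg.lstsq(np.c_[v1,-v2],c2-c1,rcond=None)[0]
    p,q=c1+s[0]*v1,c2+s[1]*v2; return (p+q)/2,np.linalg.norm(p-q)
def proj(im,P):
    return cv2.projectPoints(np.array(P,float).reshape(-1,3),np.array(im['rvec'],float),np.array(im['tvec'],float),np.array(im['intrinsics'],float),np.array(im['dist_coeffs'],float))[0][:,0]
E
python3 - <<'E'
from h import *
for n in('side','top'):
    im=snap(n,n+'0'); print(n,ray(im,(280,210)))
o=ctrl.get_obs();print(o)
E
```

```text
side (array([ 128.36229061, -734.88790528,  670.82956159]), array([ 0.36211689,  0.78617734, -0.50079591]))
top (array([ 266.47296875,   -3.45553027, 1704.38523209]), array([ 0.13321795,  0.00709216, -0.99106139]))
{'t': 0.1, 'qpos': array([ 1.11096689e+00,  4.23777204e-01,  1.63059185e+00,  2.76500880e-05,
        1.08861708e+00, -1.89788134e-02]), 'qvel': array([-0.00082638, -0.00147684, -0.0035691 , -0.00031193, -0.00066216,
       -0.00206369]), 'joint_torque': array([ 5.28899673e-04, -5.45616710e+01, -2.74326915e+01,  6.46745134e-02,
        1.87364628e-02, -3.65570281e-05]), 'ee_pos': array([266.44112632, 564.83823191, 240.67997611]), 'orientation': array([ 0.34469619,  1.54335885, -0.34682773]), 'ft_force': array([ 0.00705877,  0.25297533, -0.58045036]), 'moment': array([-0.03947904, -0.021983  ,  0.03968462]), 'width': 87.58245709701782}
```

View pics/side0.png

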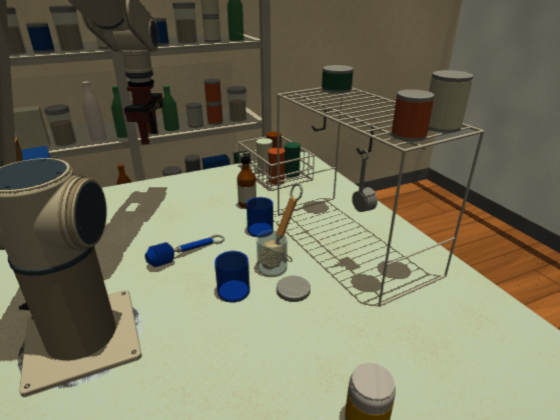

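View pics/top0.png

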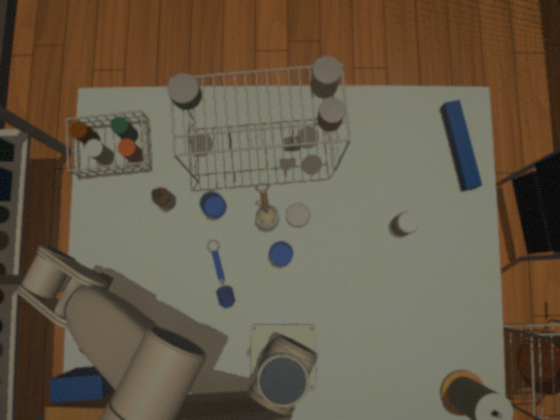

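Side view: the jar is at about (272,255), brush handle (288,215), loop (296,192), free hook about (319,125), and the scoop hangs at (365,165). Top view: jar (266,218), loop (263,188), shelf at the top, and hook shadows or wires near (230,142). I'll zoom in on both.

```bash
python3 - <<'E'
from h import *
s=load('side0')['pixels'];t=load('top0')['pixels']
a=cv2.resize(s[90:290,220:400],None,fx=3,fy=3,interpolation=cv2.INTER_CUBIC)
b=cv2.resize(t[60:260,160:360],None,fx=3,fy=3,interpolation=cv2.INTER_CUBIC)
g=lambda x:(255*(x/255.)**.6).astype('uint8')
cv2.imwrite('pics/c1.png',g(a));cv2.imwrite('pics/c2.png',g(b))
E
```

```text
(no output)
```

View pics/c1.png

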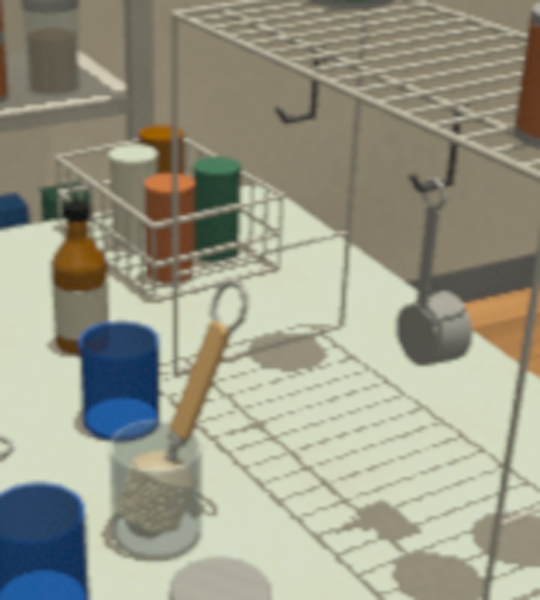

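View pics/c2.png

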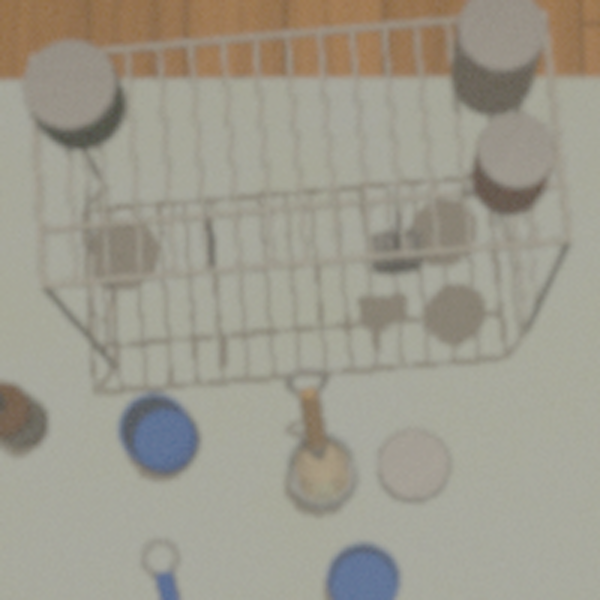

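Crop c1 shows the free hook's prong from side pixel about (324,129) to (314,130), and the loop centre at about (296,192). Crop c2 shows the hook as a dark line from (229.5,133) to (231,149) in top pixels, and the loop at (262,188).

```bash
python3 - <<'E'
from h import *
np.set_printoptions(precision=1,suppress=True)
s=load('side0');t=load('top0')
S=lambda u,v:(220+(u+.5)/3-.5,90+(v+.5)/3-.5); T=lambda u,v:(160+(u+.5)/3-.5,60+(v+.5)/3-.5)
print('loop',tri(s,S(229,307),t,T(306,384)), onz(s,S(229,307),201))
print('handle bottom',tri(s,S(180,430),t,T(319,445)),'handle top',tri(s,S(218,328),t,T(308,396)))
print('jar mouth side',onz(s,S(156,452),95),'bottom',onz(s,S(156,528),5))
print('mouth top',onz(t,T(320,468),95),'lid',onz(t,T(414,464),15))
h0=onz(s,S(314,117),325);h1=onz(s,S(281,121),325);print('hook side',h0,h1)
print('hook top',onz(t,T(208,218),330),onz(t,T(213,268),325))
print('hook2',onz(t,T(397,200),325),onz(s,S(452,187),325),onz(s,S(415,188),325))
# shelf deck corners z~385: c2 front-left (45,288), front-right(568,243), back-left(30,55), back right(548,17)
for p in [(45,288),(568,243),(30,55),(548,17)]: print(onz(t,T(*p),386))
E
```

```text
loop (array([538.3,  62.9, 203.9]), np.float64(2.343238752344337)) [542.1  67.7 201. ]
handle bottom (array([489.5,  53.2, 101.3]), np.float64(1.8746492120871217)) handle top (array([528.4,  61.7, 187. ]), np.float64(1.4354652254196614))
jar mouth side [462.2  39.7  95. ] bottom [466.7  52.2   5. ]
mouth top [464.2  52.6  95. ] lid [478.5 -51.8  15. ]
hook side [659.6 143.5 325. ] [628.7 146.4 325. ]
hook top [675.2 151.9 330. ] [627.5 147.  325. ]
hook2 [693.7 -28.1 325. ] [672.3 -39.8 325. ] [646.1 -29.8 325. ]
[593.7 293.5 386. ]
[ 634.2 -182.2  386. ]
[817.7 315.3 386. ]
[ 852.  -168.7  386. ]
```

```bash
cat >> h.py <<'E'
np.set_printoptions(precision=1,suppress=True)
def toolR(yaw,phi,flip=1):
    y,p=np.radians([yaw,phi]); x=np.array([np.cos(p)*np.cos(y),np.cos(p)*np.sin(y),-np.sin(p)])
    Y=flip*np.array([-np.sin(y),np.cos(y),0]); return R.from_matrix(np.c_[x,Y,np.cross(x,Y)])
def pose(): o=ctrl.get_obs(); return o,np.array(o['ee_pos']),R.from_rotvec(o['orientation'])
def plan(P,Q,n,p0=None,r0=None):
    if p0 is None: _,p0,r0=pose()
    rv=(r0.inv()*Q).as_rotvec(); p,r=p0,r0
    for i in range(1,n+1):
        pn=p0+(np.array(P)-p0)*i/n; rn=r0*R.from_rotvec(rv*i/n)
        d=r.inv().apply(pn-p)/1000; w=np.degrees((r.inv()*rn).as_rotvec())
        print([float(round(v,4)) for v in d]+[float(round(v,1)) for v in w]); p,r=pn,rn
E
python3 - <<'E'
from h import *
o,p,r=pose(); print(r.as_matrix())
for f in (1,-1): print(f,np.degrees((r.inv()*toolR(11,59,f)).magnitude()))
f=min((1,-1),key=lambda f:(r.inv()*toolR(11,59,f)).magnitude())
plan((453,47,215),toolR(11,59,f),10)
s=load('side0');t=load('top0')
print('bottle',onz(t,(163,198),170),onz(s,(247,165),165))
E
```

```text
[[-0.   0.4  0.9]
 [-0.   0.9 -0.4]
 [-1.  -0.  -0. ]]
1 47.38208155262134
-1 145.12336012501189
[0.0026, -0.0389, 0.039, -3.5, -3.0, 1.0]
[0.0039, -0.0412, 0.0363, -3.5, -3.0, 1.0]
[0.005, -0.0435, 0.0335, -3.5, -3.0, 1.0]
[0.0059, -0.0455, 0.0304, -3.5, -3.0, 1.0]
[0.0066, -0.0474, 0.0273, -3.5, -3.0, 1.0]
[0.0071, -0.0491, 0.0239, -3.5, -3.0, 1.0]
[0.0074, -0.0506, 0.0205, -3.5, -3.0, 1.0]
[0.0075, -0.0519, 0.0169, -3.5, -3.0, 1.0]
[0.0074, -0.053, 0.0133, -3.5, -3.0, 1.0]
[0.0071, -0.0538, 0.0096, -3.5, -3.0, 1.0]
bottle [511.2 375.1 170. ] [517.4 353.4 165. ]
```

Call:
carry_out(
  commands=[
    [0.0,-0.039,0.039,-3.5,-3,1],
    [0.001,-0.041,0.036,-3.5,-3,1],
    [0.003,-0.0435,0.0335,-3.5,-3,1],
    [0.005,-0.0455,0.03,-3.5,-3,1],
    [0.006,-0.047,0.027,-3.5,-3,1],
    [0.007,-0.049,0.024,-3.5,-3,1],
    [0.007,-0.0505,0.0205,-3.5,-3,1],
  ],
  grip=0,
)

```text
t: 0.98
ee_pos: [399.7, 196.9, 231.2]
orientation: [0.018, 1.178, 0.039]
ft_force: [0.8, -0.1, -0.8]
width: 87.8
```

```bash
python3 - <<'E'
from h import *
o,p,r=pose(); print(o['t'],p,np.round(o['qpos'],3)); print(np.degrees(np.arcsin(-r.as_matrix()[2,0])))
plan((453,47,215),toolR(11,59),4)
E
```

```text
0.975 [399.7 196.9 231.2] [ 0.5  0.   2.2 -0.3  0.5 -0.8]
67.40600968422365
[0.0073, -0.0379, 0.0105, -2.4, -2.1, 0.7]
[0.0072, -0.0384, 0.0087, -2.4, -2.1, 0.7]
[0.0071, -0.0388, 0.0068, -2.4, -2.1, 0.7]
[0.0068, -0.0391, 0.0049, -2.4, -2.1, 0.7]
```

Call:
carry_out(
  commands=[
    [0.007,-0.038,0.0105,-2.4,-2.1,0.7],
    [0.007,-0.0385,0.0085,-2.4,-2.1,0.7],
    [0.007,-0.039,0.007,-2.4,-2.1,0.7],
    [0.007,-0.039,0.005,-2.4,-2.1,0.7],
    [0,0,0,0,0,0],
  ],
)

```text
t: 1.6
ee_pos: [441.3, 72.0, 216.7]
orientation: [-0.071, 1.06, 0.158]
ft_force: [0.7, 0.1, 0.4]
width: 88.3
```

```bash
python3 - <<'E'
from h import *
s=snap('side','side1');t=snap('top','top1')
o,p,r=pose(); print(o['t'],p,np.round(o['qpos'],3)); print(r.as_matrix())
a=cv2.resize(s['pixels'][130:290,200:400],None,fx=3,fy=3,interpolation=cv2.INTER_CUBIC)
cv2.imwrite('pics/c3.png',(255*(a/255.)**.6).astype('uint8'))
E
```

```text
1.7 [441.3  73.2 217. ] [ 0.1  0.   2.3  0.2  0.3 -1.8]
[[ 0.5 -0.2  0.9]
 [ 0.1  1.   0.1]
 [-0.9  0.   0.5]]
```

View pics/c3.png

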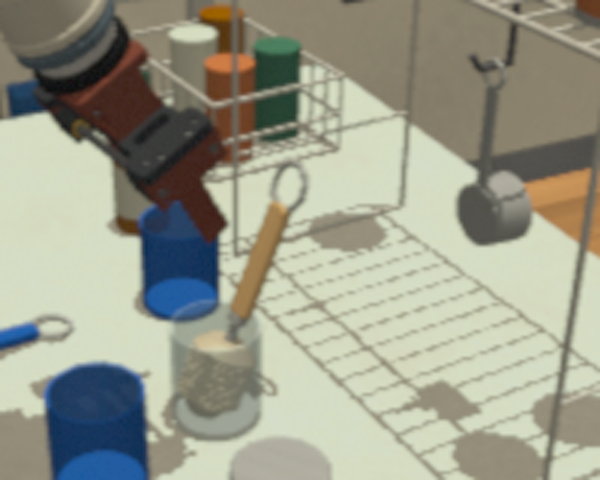

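The view shows the gripper standing off behind and left of the handle, with the jaws pointing down and forward. The loop is at crop (290,187), the handle bottom at (238,310), and nothing has been disturbed. Next I'll fit a kinematic model to check that the stroke pose is reachable.

```bash
cat > kin.py <<'E'
from h import *
from scipy.optimize import least_squares
def fk(q,k):
    h,L1,L2,Lw,a=k
    A=R.from_euler('z',q[0])*R.from_euler('y',q[1]); p=np.array([0,0,h])+A.apply([0,0,L1])
    A=A*R.from_euler('y',q[2]); p=p+A.apply([a,0,L2])
    A=A*R.from_euler('z',q[3])*R.from_euler('y',q[4]); p=p+A.apply([0,0,Lw])
    A=A*R.from_euler('z',q[5]); 
    return p,A*C
C=R.from_matrix(np.array([[0,0,-1],[0,1,0],[1,0,0]]).T.T) # placeholder: tool axes in flange
D=[]
E
python3 - <<'E'
from kin import *
o,p,r=pose(); q=np.array(o['qpos']); print(list(q.round(5)))
D=[(np.array([1.11096689,.423777204,1.63059185,2.765e-5,1.08861708,-.0189788]),np.array([266.44,564.84,240.68])),(q,p)]
f=lambda k:np.r_[np.concatenate([fk(a,k)[0]-b for a,b in D]),(k[4])*.01]
for k0 in ([300,400,400,250,0],[400,500,400,150,0]):
    s=least_squares(f,k0); print(s.x,s.fun)
A0=(fk(q,s.x)[1]*C.inv()); print((A0.inv()*r).as_matrix())
E
```

```text
[np.float64(0.10962), np.float64(0.04633), np.float64(2.33236), np.float64(0.17043), np.float64(0.25786), np.float64(-1.77591)]
[1350.   303.5  856.2  497.3  554.4] [10.6 -5.3 -0.3  0.5 -2.9  0.3  5.5]
[1350.   303.5  856.2  497.3  554.4] [10.6 -5.3 -0.3  0.5 -2.9  0.3  5.5]
[[-0. -1. -0.]
 [ 0.  0. -1.]
 [ 1. -0.  0.]]
```

```bash
cat > kin.py <<'E'
from h import *
from scipy.optimize import least_squares
C=R.from_matrix([[0,-1,0],[0,0,-1],[1,0,0]])
def fk(q,k):
    h,L1,L2,Lw,d=k
    A=R.from_euler('z',q[0])*R.from_euler('y',q[1]); p=np.array([0,0,h])+A.apply([0,d,L1])
    A=A*R.from_euler('y',q[2]); p=p+A.apply([0,0,L2])
    A=A*R.from_euler('z',q[3])*R.from_euler('y',q[4]); p=p+A.apply([0,0,Lw])
    return p,A*R.from_euler('z',q[5])*C
LO=np.array([-3,-.9,.09,-1.31,.11,-2.54]);HI=np.array([3,2.11,2.58,4.45,2.69,2.54])
def ik(P,Q,q0,k):
    f=lambda q:np.r_[(fk(q,k)[0]-P)/100,(Q.inv()*fk(q,k)[1]).as_rotvec()]
    s=least_squares(f,np.clip(q0,LO+.01,HI-.01),bounds=(LO,HI)); return s.x,np.linalg.norm(s.fun)
E
python3 - <<'E'
from kin import *
o,p,r=pose(); q=np.array(o['qpos'])
D=[(np.array([1.11096689,.423777204,1.63059185,2.765e-5,1.08861708,-.0189788]),np.array([266.44,564.84,240.68]),R.from_rotvec([.34469619,1.54335885,-.34682773])),(q,p,r)]
f=lambda k:np.concatenate([fk(a,k)[0]-b for a,b,_ in D])
s=least_squares(f,[190,520,460,200,0]); k=s.x; print(k,s.fun)
for a,b,c in D: print(np.degrees((c.inv()*fk(a,k)[1]).as_rotvec()))
E
```

```text
[143.5 605.9 424.2 258.   12.6] [-0.6  0.3 -0.1  0.1 -0.7  0.1]
[ 0. -0.  0.]
[ 0. -0. -0.]
```

Call:
carry_out(
  commands=[
    [-0.043,0,0.026,0,0,0],
    [-0.043,0,0.026,0,0,0],
    [0,0,0,0,0,0],
  ],
)

```text
t: 2.08
ee_pos: [444.3, 73.7, 319.5]
orientation: [-0.072, 1.064, 0.158]
ft_force: [0.1, 0.7, -0.7]
width: 87.7
```

```bash
python3 - <<'E'
from kin import *
import json
o,p,r=pose(); q=np.array(o['qpos']); print(p,q.round(4))
D=[([1.11096689,.423777204,1.63059185,2.765e-5,1.08861708,-.0189788],[266.44,564.84,240.68]),([.10962,.04633,2.33236,.17043,.25786,-1.77591],[441.3,73.2,217.0]),(list(q),list(p))]
json.dump(D,open('D.json','w'))
f=lambda k:np.r_[np.concatenate([fk(a,k)[0]-np.array(b) for a,b in D])]
s=least_squares(f,[190,520,460,200,0]); k=s.x; print(k,s.fun,np.linalg.svd(s.jac)[1])
np.save('k.npy',k)
for phi in (20,24,28,32,36,40):
  for nm,P in(('stroke',[466,50,135]),('up',[466,50,190]),('hook',[646,147,246])):
    for f4 in (0,np.pi):
      b=min((ik(P,toolR(8,phi,fl),[.1,.2,2.4,f4,.4,s6],k) for fl in(1,-1) for s6 in(-1.6,1.6)),key=lambda x:x[1])
      print(phi,nm,round(f4),b[0].round(2),round(b[1],3))
E
```

```text
[444.3  73.7 319.5] [ 0.1 -0.1  2.2  0.1  0.6 -1.7]
[218.4 531.2 456.2 241.3  13.3] [-2.3 -1.5  8.5 10.6  0.4 -8.3 -8.2 -1.6 -0.2] [3.1 1.7 1.4 0.4 0.2]
20 stroke 0 [-0.   0.4  2.6  2.9  0.8  1.6] 0.257
20 stroke 3 [-0.   0.4  2.6  2.9  0.8 -1.5] 0.257
20 up 0 [0.  0.2 2.6 2.9 0.7 1.7] 0.188
20 up 3 [ 0.   0.2  2.6  2.9  0.7 -1.5] 0.188
20 hook 0 [ 0.2  0.4  2.2  3.3  0.7 -1.7] 0.0
20 hook 3 [0.2 0.4 2.2 3.3 0.7 1.5] 0.0
24 stroke 0 [0.  0.3 2.6 3.  0.8 1.6] 0.198
24 stroke 3 [ 0.   0.3  2.6  3.   0.8 -1.5] 0.198
24 up 0 [ 0.   0.2  2.6  3.   0.7 -1.5] 0.127
24 up 3 [ 0.   0.2  2.6  3.   0.7 -1.5] 0.127
24 hook 0 [ 0.2  0.3  2.2  3.3  0.6 -1.7] 0.0
24 hook 3 [ 0.2  0.3  2.2  3.3  0.6 -1.7] 0.0
28 stroke 0 [ 0.   0.3  2.6  3.   0.7 -1.5] 0.138
28 stroke 3 [ 0.   0.3  2.6  3.   0.7 -1.5] 0.138
28 up 0 [ 0.   0.2  2.6  3.   0.7 -1.5] 0.066
28 up 3 [ 0.   0.2  2.6  3.   0.7 -1.5] 0.066
28 hook 0 [0.2 0.3 2.2 3.3 0.4 1.4] 0.0
28 hook 3 [0.2 0.3 2.2 3.3 0.4 1.4] 0.0
32 stroke 0 [ 0.   0.3  2.6  3.   0.7 -1.5] 0.078
32 stroke 3 [ 0.   0.3  2.6  3.   0.7 -1.5] 0.078
32 up 0 [ 0.   0.2  2.6  3.   0.6 -1.5] 0.004
32 up 3 [0.  0.2 2.6 3.  0.6 1.6] 0.004
32 hook 0 [0.2 0.3 2.1 3.4 0.3 1.4] 0.0
32 hook 3 [ 0.2  0.3  2.1  3.4  0.3 -1.8] 0.0
36 stroke 0 [ 0.   0.3  2.6  3.   0.7 -1.5] 0.017
36 stroke 3 [ 0.   0.3  2.6  3.   0.7 -1.5] 0.017
36 up 0 [0.  0.1 2.5 3.  0.5 1.7] 0.0
36 up 3 [ 0.   0.1  2.5  3.   0.5 -1.5] 0.0
36 hook 0 [0.2 0.3 2.1 3.5 0.2 1.3] 0.0
36 hook 3 [0.2 0.3 2.1 3.5 0.2 1.3] 0.0
40 stroke 0 [ 0.   0.3  2.6  3.   0.6 -1.5] 0.0
40 stroke 3 [ 0.   0.3  2.6  3.   0.6 -1.5] 0.0
40 up 0 [ 0.   0.1  2.5  2.9  0.4 -1.4] 0.0
40 up 3 [ 0.   0.1  2.5  2.9  0.4 -1.4] 0.0
40 hook 0 [ 0.2  0.3  2.1  3.8  0.1 -2.1] 0.0
40 hook 3 [ 0.2  0.3  2.1  3.8  0.1 -2.1] 0.0
```

Call:
carry_out(
  commands=[
    [0,0,0,0,-9,0],
    [0,0,0,0,-9,0],
    [0,0,0,0,0,0],
  ],
)

```text
t: 2.45
ee_pos: [442.5, 77.4, 317.6]
orientation: [-0.044, 0.761, 0.17]
ft_force: [-0.2, 0.6, -0.2]
width: 87.7
```

```bash
cat >> kin.py <<'E'
import json
def fk2(q,k):
    h,L1,L2,Lw,d,a1,a2=k
    A=R.from_euler('z',q[0]); p=np.array([0,0,h])+A.apply([a1,d,0])
    A=A*R.from_euler('y',q[1]); p=p+A.apply([0,0,L1])
    A=A*R.from_euler('y',q[2]); p=p+A.apply([a2,0,L2])
    A=A*R.from_euler('z',q[3])*R.from_euler('y',q[4]); p=p+A.apply([0,0,Lw])
    return p,A*R.from_euler('z',q[5])*C
def refit():
    o,p,r=pose(); D=json.load(open('D.json')); D.append((list(o['qpos']),list(p))); json.dump(D,open('D.json','w'))
    f=lambda k:np.r_[np.concatenate([fk2(a,k)[0]-np.array(b) for a,b in D]),np.array(k[5:])*.01]
    s=least_squares(f,[190,520,460,220,0,0,0]); np.save('k.npy',s.x); print('k',s.x,'max',abs(s.fun[:-2]).max()); return s.x
def ik(P,Q,q0,k):
    f=lambda q:np.r_[(fk2(q,k)[0]-P)/100,(Q.inv()*fk2(q,k)[1]).as_rotvec()]
    s=least_squares(f,np.clip(q0,LO+.01,HI-.01),bounds=(LO,HI)); return s.x,np.linalg.norm(s.fun)
E
python3 - <<'E'
from kin import *
k=refit(); o,p,r=pose(); q=np.array(o['qpos']); print(o['t'],p,*q.round(2))
q2=q.copy();q2[3]+=np.radians(10.5)
a,b=fk2(q,k),fk2(q2,k)
print(a[1].inv().apply(b[0]-a[0])/1,np.degrees((a[1].inv()*b[1]).as_rotvec()))
E
```

```text
k [312.4 563.1 484.8 290.9  11.9   0.1  77.5] max 0.023571834522670088
2.45 [442.5  77.4 317.6] 0.11 -0.2 2.39 0.41 0.15 -2.01
[-0.1  6.9  4. ] [10.4 -0.7  1.4]
```

```bash
python3 - <<'E'
from kin import *
k=np.load('k.npy')
def best(P,Q):
    c=[ik(P,Q,[.1,.1,2.3,f4,.4,s6],k) for f4 in(.2,1.6,2.9) for s6 in(-1.7,0,1.5)]
    return min(c,key=lambda x:x[1])
for up in (30,36,42,48):
  for nm,P,yaw,phi in(('grasp',[504,57,126],16,up+24),('strokeL5',[468,50,135],14,up+5),('stroke',[465,50,135],14,up),('top',[465,50,185],14,up),('hook',[646,147,246],5,up),('hookL-8',[646,147,246],5,up-8)):
   for fl in(1,-1):
    b=best(P,toolR(yaw,phi,fl)); print(up,nm,fl,*b[0].round(2),'err',round(b[1],3))
E
```

```text
30 grasp 1 -0.01 0.38 2.33 2.4 0.25 2.07 err 0.0
30 grasp -1 -0.01 0.38 2.33 2.4 0.25 -1.07 err 0.0
30 strokeL5 1 -0.08 0.56 2.55 2.81 0.93 1.58 err 0.0
30 strokeL5 -1 -0.08 0.56 2.55 2.81 0.93 -1.56 err 0.0
30 stroke 1 -0.1 0.67 2.58 2.81 1.15 1.53 err 0.0
30 stroke -1 -0.1 0.67 2.58 2.81 1.15 -1.61 err 0.0
30 top 1 -0.11 0.44 2.58 2.76 0.93 1.63 err 0.006
30 top -1 -0.11 0.44 2.58 2.76 0.93 -1.52 err 0.006
30 hook 1 0.28 0.38 2.17 3.51 0.47 1.33 err 0.0
30 hook -1 0.28 0.38 2.17 3.51 0.47 -1.81 err 0.0
30 hookL-8 1 0.29 0.44 2.22 3.42 0.72 1.43 err 0.0
30 hookL-8 -1 0.29 0.44 2.22 3.42 0.72 -1.71 err 0.0
36 grasp 1 0.02 0.36 2.29 1.94 0.13 2.54 err 0.027
36 grasp -1 0.01 0.36 2.28 1.59 0.13 -0.25 err 0.0
36 strokeL5 1 -0.06 0.46 2.51 2.78 0.7 1.65 err 0.0
36 strokeL5 -1 -0.06 0.46 2.51 2.78 0.7 -1.49 err 0.0
36 stroke 1 -0.08 0.55 2.55 2.81 0.9 1.59 err 0.0
36 stroke -1 -0.08 0.55 2.55 2.81 0.9 -1.55 err 0.0
36 top 1 -0.08 0.33 2.54 2.73 0.7 1.7 err 0.0
36 top -1 -0.08 0.33 2.54 2.73 0.7 -1.44 err 0.0
36 hook 1 0.27 0.34 2.13 3.67 0.3 1.17 err 0.0
36 hook -1 0.27 0.34 2.13 3.67 0.3
[... 633 characters left out ...]
8 1 0.27 0.35 2.14 3.6 0.35 1.24 err 0.0
42 hookL-8 -1 0.27 0.35 2.14 3.6 0.35 -1.9 err 0.0
48 grasp 1 0.05 0.36 2.16 0.22 0.33 -2.0 err 0.0
48 grasp -1 0.05 0.36 2.16 0.22 0.33 1.14 err 0.0
48 strokeL5 1 -0.01 0.33 2.42 2.55 0.28 1.93 err 0.0
48 strokeL5 -1 -0.01 0.33 2.42 2.55 0.28 -1.21 err 0.0
48 stroke 1 -0.03 0.37 2.47 2.7 0.45 1.76 err 0.0
48 stroke -1 -0.03 0.37 2.47 2.7 0.45 -1.38 err 0.0
48 top 1 -0.03 0.2 2.44 2.43 0.28 2.06 err 0.0
48 top -1 -0.03 0.2 2.44 2.43 0.28 -1.08 err 0.0
48 hook 1 0.25 0.3 2.02 -0.87 0.15 -0.58 err 0.0
48 hook -1 0.25 0.3 2.02 -0.85 0.15 2.54 err 0.002
48 hookL-8 1 0.27 0.32 2.09 3.93 0.19 0.91 err 0.0
48 hookL-8 -1 0.27 0.32 2.09 3.93 0.19 -2.23 err 0.0
```

```bash
cat >> kin.py <<'E'
def rows(q,qt,n,k):
    for i in range(n):
        a,b=fk2(q+(qt-q)*i/n,k),fk2(q+(qt-q)*(i+1)/n,k)
        d=a[1].inv().apply(b[0]-a[0])/1000; w=np.degrees((a[1].inv()*b[1]).as_rotvec())
        print([float(round(v,4)) for v in d]+[float(round(v,1)) for v in w])
E
python3 - <<'E'
from kin import *
k=np.load('k.npy'); o,p,r=pose(); q=np.array(o['qpos'])
Q=toolR(16,57,-1); G=np.array([504,57,126]); a=Q.as_matrix()[:,0]
qs,e=ik(G-90*a,Q,[0,.1,2.4,2.3,.3,-1.1],k); print(q.round(2)[[3,4,5]],*qs.round(2),e,G-90*a)
rows(q,qs,14,k)
E
```

```text
[ 0.4  0.1 -2. ] -0.04 0.11 2.36 0.95 0.21 0.36 8.861411428987305e-14 [456.9  43.5 201.5]
[0.0067, -0.0029, -0.0054, 12.4, 1.2, -0.1]
[0.0067, -0.004, -0.0046, 12.4, 1.1, -0.3]
[0.0067, -0.0048, -0.0035, 12.4, 1.0, -0.5]
[0.0067, -0.0053, -0.0024, 12.4, 0.9, -0.7]
[0.0067, -0.0056, -0.0011, 12.4, 0.7, -0.8]
[0.0067, -0.0057, 0.0001, 12.4, 0.5, -0.9]
[0.0067, -0.0054, 0.0014, 12.4, 0.3, -1.0]
[0.0067, -0.0049, 0.0025, 12.5, 0.1, -1.0]
[0.0067, -0.0041, 0.0035, 12.5, -0.0, -1.0]
[0.0067, -0.0032, 0.0043, 12.5, -0.2, -0.9]
[0.0067, -0.0021, 0.0048, 12.5, -0.4, -0.8]
[0.0066, -0.0009, 0.0051, 12.5, -0.5, -0.7]
[0.0066, 0.0003, 0.0052, 12.5, -0.6, -0.6]
[0.0066, 0.0014, 0.0049, 12.5, -0.7, -0.4]
```

Call:
carry_out(
  commands=[
    [0.0055,-0.0025,-0.0045,10.3,1,-0.1],
    [0.0055,-0.003,-0.004,10.3,0.9,-0.2],
    [0.0055,-0.0035,-0.0035,10.3,0.9,-0.4],
    [0.0055,-0.004,-0.0025,10.3,0.8,-0.5],
    [0.0055,-0.0045,-0.002,10.3,0.7,-0.6],
    [0.0055,-0.0045,-0.001,10.3,0.6,-0.7],
    [0.0055,-0.0045,0,10.3,0.4,-0.8],
    [0.0055,-0.0045,0.001,10.3,0.3,-0.8],
  ],
)

```text
t: 3.45
ee_pos: [451.9, 69.7, 258.3]
orientation: [1.316, 0.88, -0.522]
ft_force: [0.0, 0.7, 0.6]
width: 87.6
```

```bash
python3 - <<'E'
from kin import *
k=np.load('k.npy'); o,p,r=pose(); q=np.array(o['qpos']);print(o['t'],*q.round(2),fk2(q,k)[0]-p)
Q=toolR(16,57,-1); G=np.array([504,57,126]); a=Q.as_matrix()[:,0]
qs,e=ik(G-90*a,Q,[0,.1,2.4,1,.3,.36],k); print(*qs.round(2),e)
rows(q,qs,10,k)
E
```

```text
3.45 0.06 -0.04 2.35 0.55 0.22 -0.71 [-0. -0.  0.]
-0.04 0.11 2.36 0.95 0.21 0.36 1.2685727826535703e-13
[0.0047, -0.0035, 0.0023, 8.9, 0.1, -0.5]
[0.0046, -0.0031, 0.0029, 8.9, 0.0, -0.5]
[0.0046, -0.0026, 0.0034, 8.9, -0.0, -0.5]
[0.0046, -0.0019, 0.0038, 8.9, -0.1, -0.5]
[0.0045, -0.0013, 0.0041, 8.9, -0.2, -0.4]
[0.0045, -0.0005, 0.0043, 8.9, -0.2, -0.4]
[0.0045, 0.0002, 0.0044, 8.9, -0.3, -0.3]
[0.0045, 0.0009, 0.0044, 9.0, -0.3, -0.2]
[0.0044, 0.0017, 0.0042, 9.0, -0.3, -0.2]
[0.0044, 0.0024, 0.0039, 9.0, -0.4, -0.1]
```

Call:
carry_out(
  commands=[
    [0.0055,-0.0045,0.003,10.5,0.1,-0.5],
    [0.0055,-0.004,0.003,10.5,0,-0.5],
    [0.0055,-0.003,0.004,10.5,0,-0.5],
    [0.0055,-0.002,0.0045,10.5,-0.1,-0.5],
    [0.0055,-0.001,0.005,10.5,-0.2,-0.4],
    [0.0055,0,0.0055,10.5,-0.2,-0.4],
    [0.0055,0.001,0.0055,10.5,-0.3,-0.3],
    [0.0055,0.002,0.005,10.5,-0.4,-0.3],
  ],
)

```text
t: 4.45
ee_pos: [459.7, 54.9, 199.3]
orientation: [2.571, 0.447, -1.411]
ft_force: [0.6, -0.8, -0.0]
width: 87.5
```

```bash
python3 - <<'E'
from kin import *
k=np.load('k.npy'); o,p,r=pose(); q=np.array(o['qpos']);print(o['t'],p,*q.round(2))
# remeasure brush from both first-view pairs (c3 crop: side x=200+u/3,y=130+v/3)
s=load('side1');t=load('top0')
S=lambda u,v:(200+(u+.5)/3-.5,130+(v+.5)/3-.5); T=lambda u,v:(160+(u+.5)/3-.5,60+(v+.5)/3-.5)
print(tri(s,S(290,187),t,T(306,384)),tri(s,S(239,311),t,T(319,445)),tri(s,S(279,206),t,T(308,396)))
# width-weighted handle centroid by colour in side1
im=s['pixels'];hsv=cv2.cvtColor(im,cv2.COLOR_BGR2HSV)
m=cv2.inRange(hsv,(8,90,90),(20,255,255));m[:195]=0;m[240:]=0;m[:,:270]=0;m[:,305:]=0
ys,xs=np.nonzero(m);print('side handle',len(xs),[(y,xs[ys==y].mean().round(1)) for y in range(195,240,5) if (ys==y).any()])
it=t['pixels'];hsv=cv2.cvtColor(it,cv2.COLOR_BGR2HSV);m=cv2.inRange(hsv,(5,90,40),(22,255,255));m[:185]=0;m[215:]=0;m[:,255:275]=m[:,255:275];m[:,:255]=0;m[:,275:]=0
ys,xs=np.nonzero(m);print('top handle',len(xs),[(y,xs[ys==y].mean().round(1)) for y in range(186,214,3) if (ys==y).any()])
Q=toolR(16,57,-1); G=np.array([504,57,126]); qs,e=ik(G,Q,[0,.3,2.3,2,.2,-.6],k); print('grasp q',*qs.round(2),e)
plan(G,Q,5)
E
```

```text
4.45 [459.7  54.9 199.3] -0.03 0.12 2.34 0.94 0.24 0.32
(array([538.7,  62.8, 203.8]), np.float64(3.161953416359038)) (array([489.1,  53.4, 100.4]), np.float64(0.913691375263856)) (array([528.5,  61.5, 188.9]), np.float64(2.4950066919227583))
side handle 243 [(200, np.float64(292.0)), (205, np.float64(290.6)), (210, np.float64(288.0)), (215, np.float64(286.0)), (220, np.float64(284.0)), (225, np.float64(282.0)), (230, np.float64(280.5))]
top handle 95 [(192, np.float64(262.5)), (195, np.float64(263.0)), (198, np.float64(264.0)), (201, np.float64(264.0)), (204, np.float64(264.5)), (207, np.float64(265.5)), (213, np.float64(269.0))]
grasp q 0.0 0.37 2.31 2.12 0.17 -0.79 4.455370665381775e-15
[0.0169, 0.0025, 0.0007, 0.7, 0.1, 0.3]
[0.0169, 0.0024, 0.0007, 0.7, 0.1, 0.3]
[0.017, 0.0023, 0.0007, 0.7, 0.1, 0.3]
[0.017, 0.0022, 0.0007, 0.7, 0.1, 0.3]
[0.017, 0.0021, 0.0007, 0.7, 0.1, 0.3]
```

Call:
carry_out(
  commands=[
    [0.0138,0.002,0.0011,0.6,0.1,0.25],
    [0.0138,0.002,0.0011,0.6,0.1,0.25],
    [0.0138,0.002,0.0011,0.6,0.1,0.25],
    [0.0138,0.002,0.0011,0.6,0.1,0.25],
    [0.0138,0.002,0.0011,0.6,0.1,0.25],
    [0.0138,0.002,0.0011,0.6,0.1,0.25],
    [0,0,0,0,0,0],
  ],
)

```text
t: 5.32
ee_pos: [511.0, 68.4, 124.2]
orientation: [2.636, 0.416, -1.429]
ft_force: [-0.0, 0.6, 0.3]
width: 87.6
```

```bash
python3 - <<'E'
from kin import *
k=np.load('k.npy'); o,p,r=pose(); q=np.array(o['qpos']);print(o['t'],p,*q.round(2))
plan([500.5,55.7,126],toolR(16,57,-1),1)
s=snap('side','side2')
a=cv2.resize(s['pixels'][130:290,200:400],None,fx=3,fy=3,interpolation=cv2.INTER_CUBIC)
cv2.imwrite('pics/c4.png',(255*(a/255.)**.6).astype('uint8'))
E
```

```text
5.325 [511.   68.4 124.2] 0.01 0.38 2.29 2.01 0.2 -0.68
[-0.0093, 0.009, 0.0104, -0.1, -0.3, 2.0]
```

View pics/c4.png

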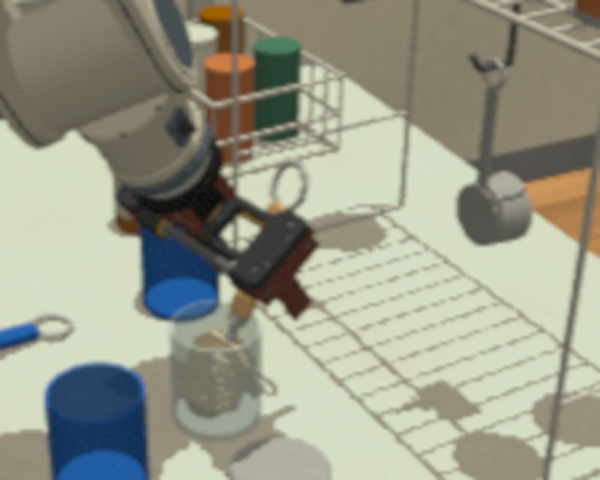

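The fingers straddle the handle just above the rim, and the jar and brush are untouched. I'll apply the small correction and close.

Call:
carry_out(
  commands=[
    [-0.0045,0.0045,0.005,0,0,1],
    [-0.0045,0.0045,0.005,0,0,1],
    [0,0,0,0,0,0],
  ],
)

```text
t: 5.75
ee_pos: [502.4, 58.0, 128.3]
orientation: [2.633, 0.376, -1.413]
ft_force: [-0.1, 0.3, 0.3]
width: 87.9
```

Call:
carry_out(
  commands=[
    [0,0,0,0,0,0],
    [0,0,0,0,0,0],
    [0,0,0,0,0,0],
    [0,0,0,0,0,0],
    [0,0,0,0,0,0],
  ],
  grip=1,
)

```text
t: 6.38
ee_pos: [503.7, 58.9, 129.2]
orientation: [2.635, 0.38, -1.41]
ft_force: [-0.3, 0.0, -0.2]
width: 41.1
```

```bash
python3 - <<'E'
from kin import *
k=np.load('k.npy'); o,p,r=pose(); q=np.array(o['qpos']);M=r.as_matrix();print(o['t'],p,*q.round(3),o['ft_force'],o['width'],np.degrees([np.arcsin(-M[2,0]),np.arctan2(M[1,0],M[0,0])]))
# jar mouth ellipse check
for phi,P in((38,[468,50,134]),(38,[468,50,182]),(33,[466,50,250])):
    print(phi,P,*[x if np.isscalar(x) else x.round(2) for x in ik(P,toolR(16,phi,-1),[-.05,.5,2.5,2.8,.7,-1.5],k)])
E
```

```text
6.375 [503.7  58.9 129.2] 0.002 0.362 2.312 2.136 0.189 -0.807 [-0.3  0.  -0.2] 41.101999855453045 [56.3 16.7]
38 [468, 50, 134] [-0.1  0.5  2.5  2.7  0.8 -1.5] 2.350017174358962e-10
38 [468, 50, 182] [-0.1  0.3  2.5  2.6  0.6 -1.4] 5.522470863725188e-14
33 [466, 50, 250] [-0.1  0.1  2.5  2.5  0.6 -1.2] 1.4706162673463996e-10
```

Call:
carry_out(
  commands=[
    [0,0,0,0,0,0],
    [0,0,0,0,0,0],
    [0,0,0,0,0,0],
    [0,0,0,0,0,0],
  ],
)

```text
t: 6.88
ee_pos: [503.8, 58.9, 129.1]
orientation: [2.635, 0.38, -1.41]
ft_force: [1.1, -0.2, -0.4]
width: 22.5
```

```bash
python3 - <<'E'
from kin import *
o,p,r=pose(); print(o['t'],p,o['ft_force'],o['width'])
s=snap('side','side3');t=snap('top','top3')
a=cv2.resize(s['pixels'][130:290,220:360],None,fx=3,fy=3,interpolation=cv2.INTER_CUBIC)
b=cv2.resize(t['pixels'][140:300,200:300],None,fx=3,fy=3,interpolation=cv2.INTER_CUBIC)
cv2.imwrite('pics/c5.png',(255*(np.hstack([a,b])/255.)**.6).astype('uint8'))
E
```

```text
6.875 [503.8  58.9 129.1] [ 1.1 -0.2 -0.4] 22.51388610629493
```

View pics/c5.png

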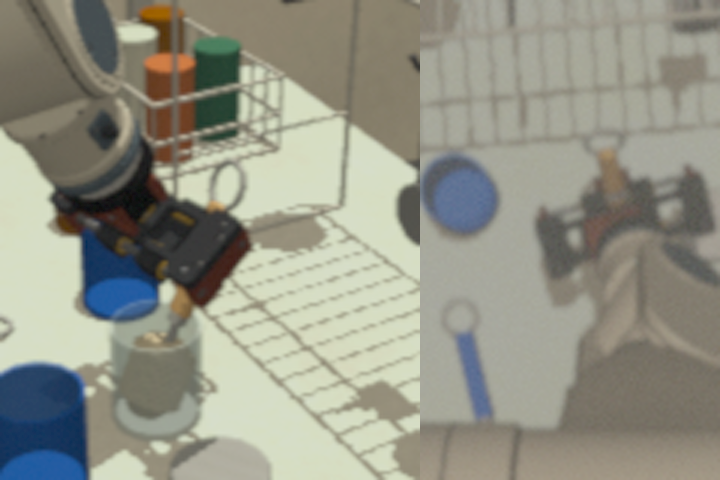

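The brush is gripped at 22.5 mm width, which matches the handle. The loop shows at crop (228,186) and the jar stands unmoved. I'll check the jar centre using its outline extremes before the strokes.

```bash
python3 - <<'E'
from kin import *
s=load('side0');t=load('top0')
# observed extremes in c1/c2 coordinates: side left,right,bottom,top ; top left,right,bottom
ob=np.array([112,202,553,425,286,356,514]); th=np.linspace(0,2*np.pi,180)
def ext(c):
    ring=lambda z:np.c_[c[0]+40*np.cos(th),c[1]+40*np.sin(th),0*th+z]
    P=np.r_[ring(0),ring(95)]; a=(proj(s,P)-[220,90]+.5)*3-.5; b=(proj(t,P)-[160,60]+.5)*3-.5
    return np.array([a[:,0].min(),a[:,0].max(),a[:,1].max(),a[:,1].min(),b[:,0].min(),b[:,0].max(),b[:,1].max()])
r=least_squares(lambda c:ext(c)-ob,[465,50]); print(r.x,r.fun)
o,p,q=pose()
# brush axis in hand: upright when phi reduced by 24.2 -> tilt now
a=np.array([np.sin(np.radians(24))*np.cos(np.radians(14)),np.sin(np.radians(24))*np.sin(np.radians(14)),np.cos(np.radians(24))])
print('origin now',p-133*a)
E
```

```text
[467.4  52.2] [-3.6  1.   8.4 -7.6 -2.4  2.  -4. ]
origin now [451.3  45.8   7.7]
```

```bash
python3 - <<'E'
from kin import *
k=np.load('k.npy')
o,p,r=pose(); q=np.array(o['qpos']); Q=toolR(16.5,37.5,-1)
for z in(140,148,200): x,e=ik([476,53,z],Q,[-.05,.5,2.5,2.8,.7,-1.5],k); print(z,[round(v,3) for v in x],e)
plan([476,53,148],Q,6)
E
```

```text
140 [np.float64(-0.096), np.float64(0.495), np.float64(2.514), np.float64(2.712), np.float64(0.794), np.float64(-1.501)] 8.499342898437556e-10
148 [np.float64(-0.096), np.float64(0.463), np.float64(2.514), np.float64(2.698), np.float64(0.765), np.float64(-1.482)] 2.6093303895295906e-11
200 [np.float64(-0.096), np.float64(0.263), np.float64(2.498), np.float64(2.565), np.float64(0.576), np.float64(-1.313)] 3.3429701571873017e-10
[-0.0052, -0.0004, 0.0022, -0.1, 3.1, 0.0]
[-0.0053, -0.0004, 0.0019, -0.1, 3.1, 0.0]
[-0.0054, -0.0004, 0.0016, -0.1, 3.1, 0.0]
[-0.0055, -0.0004, 0.0013, -0.1, 3.1, 0.0]
[-0.0056, -0.0004, 0.001, -0.1, 3.1, 0.0]
[-0.0056, -0.0004, 0.0007, -0.1, 3.1, 0.0]
```

Call:
carry_out(
  commands=[
    [-0.005,-0.0005,0.002,0,3.1,0],
    [-0.005,-0.0005,0.002,0,3.1,0],
    [-0.0055,-0.0005,0.0015,0,3.1,0],
    [-0.0055,-0.0005,0.0015,0,3.1,0],
    [-0.0055,-0.0005,0.001,0,3.1,0],
    [-0.0055,-0.0005,0.0005,0,3.1,0],
    [0,0,0,0,0,0],
  ],
)

```text
t: 7.85
ee_pos: [475.0, 53.3, 148.0]
orientation: [2.868, 0.41, -0.966]
ft_force: [-0.1, 0.4, -0.5]
width: 22.1
```

```bash
python3 - <<'E'
from kin import *
o,p,r=pose(); M=r.as_matrix();print(o['t'],p,o['qpos'].round(3),o['ft_force'],o['moment'],o['width'],np.degrees([np.arcsin(-M[2,0]),np.arctan2(M[1,0],M[0,0])]))
plan([476,53,138],toolR(16.5,37.5,-1),2)
s=snap('side','side4')
a=cv2.resize(s['pixels'][130:290,220:360],None,fx=3,fy=3,interpolation=cv2.INTER_CUBIC)
cv2.imwrite('pics/c6.png',(255*(a/255.)**.6).astype('uint8'))
E
```

```text
7.85 [475.   53.3 148. ] [-0.1  0.5  2.5  2.7  0.8 -1.5] [-0.1  0.4 -0.5] [-0.1  0.5  0. ] 22.1331048596231 [37.2 16.3]
[0.0033, 0.0003, 0.0037, -0.1, -0.1, -0.1]
[0.0034, 0.0003, 0.0037, -0.1, -0.1, -0.1]
```

View pics/c6.png

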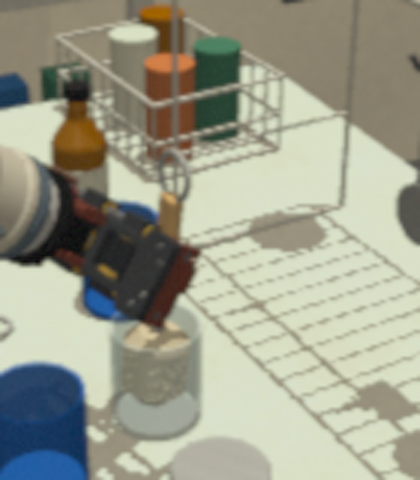

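Call:
carry_out(
  commands=[
    [-0.009,0,-0.012,0,0,0],
    [-0.009,0,-0.012,0,0,0],
    [-0.009,0,-0.012,0,0,0],
    [-0.009,0,-0.012,0,0,0],
    [0,0,0,0,0,0],
  ],
)

```text
t: 8.52
ee_pos: [479.0, 53.1, 211.3]
orientation: [2.865, 0.407, -0.966]
ft_force: [0.9, -0.3, 0.3]
width: 22.1
```

Call:
carry_out(
  commands=[
    [0.009,0,0.012,0,0,0],
    [0.009,0,0.012,0,0,0],
    [0.009,0,0.012,0,0,0],
    [0.009,0,0.012,0,0,0],
    [0,0,0,0,0,0],
  ],
)

```text
t: 9.15
ee_pos: [480.0, 52.6, 148.7]
orientation: [2.862, 0.405, -0.966]
ft_force: [0.5, 0.7, -0.9]
width: 22.3
```

Call:
carry_out(
  commands=[
    [0.002,0,0.0025,0,0,0],
    [0.002,0,0.0025,0,0,0],
    [0,0,0,0,0,0],
  ],
)

```text
t: 9.52
ee_pos: [480.5, 52.6, 142.5]
orientation: [2.862, 0.405, -0.965]
ft_force: [-0.8, -0.4, -1.2]
width: 22.4
```

```bash
python3 - <<'E'
from kin import *
o,p,r=pose(); M=r.as_matrix();print(o['t'],p,o['ft_force'],o['moment'],np.degrees([np.arcsin(-M[2,0]),np.arctan2(M[1,0],M[0,0])]))
E
```

```text
9.525 [480.5  52.6 142.5] [-0.8 -0.4 -1.2] [-0.1  0.7  0. ] [37.3 16. ]
```

Call:
carry_out(
  commands=[
    [-0.003,-0.001,0.0025,0,0,0],
    [0.0012,0,0.0016,0,0,0],
    [0,0,0,0,0,0],
  ],
)

```text
t: 9.9
ee_pos: [476.6, 52.4, 141.1]
orientation: [2.862, 0.404, -0.962]
ft_force: [-0.2, -0.3, -0.5]
width: 22.3
```

Call:
carry_out(
  commands=[
    [0.0012,0,0.0016,0,0,0],
    [0.0006,0,0.0008,0,0,0],
    [0,0,0,0,0,0],
  ],
)

```text
t: 10.28
ee_pos: [476.8, 52.3, 138.0]
orientation: [2.862, 0.404, -0.962]
ft_force: [0.7, 0.4, -1.6]
width: 22.3
```

Call:
carry_out(
  commands=[
    [0.0012,0,0.0016,0,0,0],
    [0,0,0,0,0,0],
  ],
)

```text
t: 10.52
ee_pos: [477.1, 52.4, 136.2]
orientation: [2.863, 0.404, -0.96]
ft_force: [0.2, 0.7, 2.0]
width: 22.6
```

Call:
carry_out(
  commands=[
    [0.0012,0,0.0016,0,0,0],
    [0,0,0,0,0,0],
  ],
)

```text
t: 10.78
ee_pos: [478.5, 52.8, 136.1]
orientation: [2.867, 0.405, -0.95]
ft_force: [-1.0, 0.1, 1.0]
width: 22.4
```

```bash
python3 - <<'E'
from kin import *
o,p,r=pose(); M=r.as_matrix();print([round(float(v),3) for v in o['qpos']],o['ft_force'],o['moment'],np.degrees([np.arcsin(-M[2,0]),np.arctan2(M[1,0],M[0,0])]))
s=snap('side','side5')
a=cv2.resize(s['pixels'][170:290,220:320],None,fx=5,fy=5,interpolation=cv2.INTER_CUBIC)
cv2.imwrite('pics/c7.png',(255*(a/255.)**.6).astype('uint8'))
E
```

```text
[-0.091, 0.522, 2.515, 2.739, 0.833, -1.527] [-1.   0.1  1. ] [-0.1  0.6  0. ] [36.7 16. ]
```

View pics/c7.png

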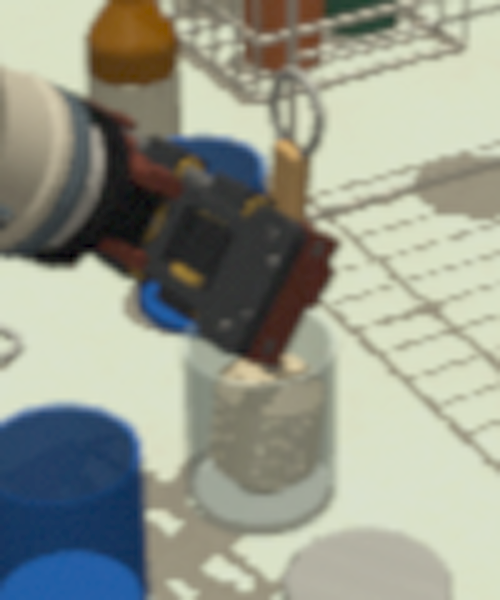

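The head sits on or near the jar floor and the jar is in place. I'll check the depth from the loop height, then test for contact by pressing gently.

```bash
python3 - <<'E'
from kin import *
s=load('side5'); uv=(220+(296+.5)/5-.5,170+(115+.5)/5-.5)
c,v=ray(s,uv)
for y in(50,54,58): print(c+v*(y-c[1])/v[1])
t=snap('top','top5'); hs=t['pixels'][180:215,245:285]; print(proj(t,[[485,55,220]]))
E
```

```text
[486.7  50.  219.8]
[488.5  54.  217.5]
[490.3  58.  215.2]
[[264.1 203.8]]
```

Call:
carry_out(
  commands=[
    [0.0018,0,0.0024,0,0,0],
    [0,0,0,0,0,0],
  ],
)

```text
t: 11.12
ee_pos: [480.3, 53.0, 135.3]
orientation: [2.87, 0.406, -0.939]
ft_force: [-2.2, 0.9, 0.6]
width: 22.1
```

```bash
python3 - <<'E'
from kin import *
plan([475,53,206],toolR(16,37.5,-1),4)
print(); plan([474,53,138],toolR(16,37.5,-1),4,np.array([475,53,206.]),toolR(16,37.5,-1))
E
```

```text
[-0.0115, -0.0002, -0.0135, 0.1, -0.3, -0.0]
[-0.0116, -0.0003, -0.0134, 0.1, -0.3, -0.0]
[-0.0116, -0.0003, -0.0134, 0.1, -0.3, -0.0]
[-0.0117, -0.0003, -0.0133, 0.1, -0.3, -0.0]

[0.0102, -0.0001, 0.0136, 0.0, 0.0, 0.0]
[0.0102, -0.0001, 0.0136, 0.0, 0.0, 0.0]
[0.0102, -0.0001, 0.0136, 0.0, 0.0, 0.0]
[0.0102, -0.0001, 0.0136, 0.0, 0.0, 0.0]
```

Call:
carry_out(
  commands=[
    [-0.0115,0,-0.0135,0,-0.4,0],
    [-0.0115,0,-0.0135,0,-0.4,0],
    [-0.0115,0,-0.0135,0,-0.4,0],
    [-0.0115,0,-0.0135,0,-0.4,0],
    [0,0,0,0,0,0],
  ],
)

```text
t: 11.75
ee_pos: [474.4, 51.6, 205.3]
orientation: [2.849, 0.401, -0.99]
ft_force: [0.5, 0.2, -0.8]
width: 22.0
```

Call:
carry_out(
  commands=[
    [0.009,0,0.014,0,0,0],
    [0.009,0,0.014,0,0,0],
    [0.009,0,0.014,0,0,0],
    [0.009,0,0.013,0,0,0],
    [0,0,0,0,0,0],
  ],
)

```text
t: 12.38
ee_pos: [470.5, 49.0, 136.4]
orientation: [2.85, 0.399, -0.984]
ft_force: [0.9, 0.8, -1.4]
width: 21.6
```

Call:
carry_out(
  commands=[
    [0.002,0,0.0012,0,0,0],
    [0.0008,0,0.001,0,0,0],
    [0,0,0,0,0,0],
  ],
)

```text
t: 12.75
ee_pos: [472.3, 49.4, 135.0]
orientation: [2.853, 0.399, -0.975]
ft_force: [-0.5, 1.1, -1.3]
width: 21.9
```

Call:
carry_out(
  commands=[
    [0.0012,0,0.0016,0,0,0],
    [0,0,0,0,0,0],
  ],
)

```text
t: 13.0
ee_pos: [472.9, 49.5, 134.9]
orientation: [2.855, 0.398, -0.967]
ft_force: [0.1, -0.1, 0.8]
width: 21.9
```

```bash
python3 - <<'E'
from kin import *
k=np.load('k.npy')
o,p,r=pose(); M=r.as_matrix();print(p,o['ft_force'],o['moment'],np.degrees([np.arcsin(-M[2,0]),np.arctan2(M[1,0],M[0,0])]))
s=snap('side','side6')
a=cv2.resize(s['pixels'][170:290,220:320],None,fx=5,fy=5,interpolation=cv2.INTER_CUBIC)
g=cv2.cvtColor(s['pixels'],cv2.COLOR_BGR2GRAY)
cv2.imwrite('pics/c8.png',(255*(a/255.)**.6).astype('uint8'))
E
```

```text
[472.9  49.5 134.9] [ 0.1 -0.1  0.8] [-0.1  0.6 -0. ] [37.5 15.6]
```

View pics/c8.png

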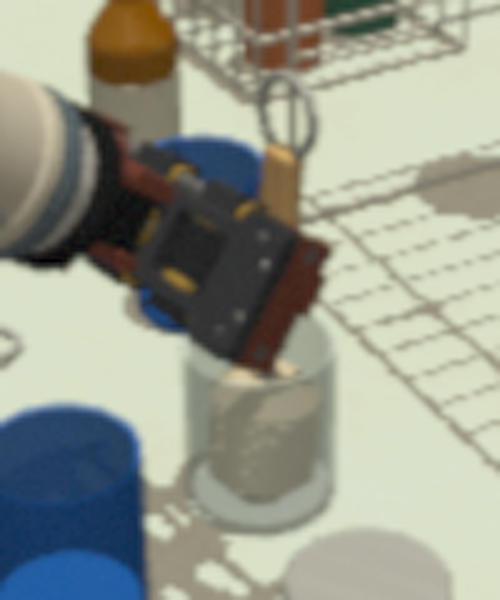

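The head is down on the floor again: descent stopped at TCP z 134.9, and the loop is at the same image row as after stroke 1. The jar hasn't moved. Next is lifting out.

```bash
python3 - <<'E'
from kin import *
k=np.load('k.npy'); s=load('side6'); t=load('top5')
c,v=ray(s,(220+(287+.5)/5-.5,170+(115+.5)/5-.5))
for y in(50,54): print(c+v*(y-c[1])/v[1])
q=[-.09,.3,2.5,2.7,.7,-1.4]
for P,y,f in(([474,50,265],15.6,37.5),([500,80,262],12,34),([540,110,256],8,33),([576,141,250],5,33),([646,147,250],5,33),([646,147,228],5,33)):
    q,e=ik(P,toolR(y,f,-1),q,k); print(P,[round(float(z),2) for z in q],round(e,4))
plan([474,50,265],toolR(15.6,37.5,-1),6)
E
```

```text
[481.9  50.  220.9]
[483.7  54.  218.6]
[474, 50, 265] [-0.1, 0.04, 2.46, 2.23, 0.37, -0.92] 0.0
[500, 80, 262] [0.07, 0.11, 2.45, 2.84, 0.41, -1.37] 0.0
[540, 110, 256] [0.21, 0.2, 2.37, 3.29, 0.43, -1.66] 0.0
[576, 141, 250] [0.31, 0.27, 2.29, 3.6, 0.44, -1.87] 0.0
[646, 147, 250] [0.27, 0.35, 2.15, 3.58, 0.37, -1.88] 0.0
[646, 147, 228] [0.27, 0.39, 2.16, 3.53, 0.42, -1.83] 0.0
[-0.0131, 0.0002, -0.0173, 0.1, 0.0, -0.0]
[-0.0131, 0.0002, -0.0173, 0.1, 0.0, -0.0]
[-0.0131, 0.0001, -0.0173, 0.1, 0.0, -0.0]
[-0.0131, 0.0001, -0.0173, 0.1, 0.0, -0.0]
[-0.0131, 0.0, -0.0173, 0.1, 0.0, -0.0]
[-0.0131, -0.0, -0.0173, 0.1, 0.0, -0.0]
```

Call:
carry_out(
  commands=[
    [-0.013,0,-0.0175,0,0,0],
    [-0.013,0,-0.0175,0,0,0],
    [-0.013,0,-0.0175,0,0,0],
    [-0.013,0,-0.0175,0,0,0],
    [-0.013,0,-0.0175,0,0,0],
    [-0.013,0,-0.0175,0,0,0],
  ],
)

```text
t: 13.8
ee_pos: [472.1, 50.2, 265.5]
orientation: [2.85, 0.391, -0.984]
ft_force: [-0.8, 0.1, -1.3]
width: 22.1
```

```bash
python3 - <<'E'
from kin import *
o,p,r=pose(); print(o['t'],p,[round(float(v),2) for v in o['qpos']])
plan([560,138,258],toolR(5,33,-1),8)
E
```

```text
13.8 [472.1  50.2 265.5] [-0.09, 0.03, 2.45, 2.2, 0.35, -0.9]
[0.0112, -0.0076, -0.0077, 0.9, 0.6, 1.1]
[0.0111, -0.0079, -0.0075, 0.9, 0.6, 1.1]
[0.0111, -0.0082, -0.0072, 0.9, 0.6, 1.1]
[0.011, -0.0085, -0.007, 0.9, 0.6, 1.1]
[0.0109, -0.0088, -0.0067, 0.9, 0.6, 1.1]
[0.0108, -0.0091, -0.0065, 0.9, 0.6, 1.1]
[0.0107, -0.0094, -0.0062, 0.9, 0.6, 1.1]
[0.0106, -0.0097, -0.006, 0.9, 0.6, 1.1]
```

Call:
carry_out(
  commands=[
    [0.011,-0.0075,-0.0077,0.9,0.6,1.1],
    [0.011,-0.008,-0.0075,0.9,0.6,1.1],
    [0.011,-0.008,-0.0072,0.9,0.6,1.1],
    [0.011,-0.0085,-0.007,0.9,0.6,1.1],
    [0.011,-0.009,-0.0067,0.9,0.6,1.1],
    [0.011,-0.009,-0.0065,0.9,0.6,1.1],
    [0.0105,-0.0095,-0.006,0.9,0.6,1.1],
    [0.0105,-0.0095,-0.006,0.9,0.6,1.1],
  ],
)

```text
t: 14.8
ee_pos: [558.5, 137.8, 257.4]
orientation: [2.984, 0.105, -0.898]
ft_force: [-0.1, -0.1, -1.3]
width: 21.9
```

Call:
carry_out(
  commands=[
    [0,0,0,0,0,0],
  ],
)

```text
t: 14.92
ee_pos: [558.5, 138.6, 256.9]
orientation: [2.983, 0.107, -0.9]
ft_force: [-0.5, -0.4, -0.4]
width: 21.9
```

```bash
python3 - <<'E'
from kin import *
o,p,r=pose(); M=r.as_matrix(); print(o['t'],p,[round(float(v),2) for v in o['qpos']],np.degrees([np.arcsin(-M[2,0]),np.arctan2(M[1,0],M[0,0]),M[2,1]]))
s=snap('side','side7');t=snap('top','top7')
a=cv2.resize(s['pixels'][95:255,240:380],None,fx=3,fy=3,interpolation=cv2.INTER_CUBIC)
b=cv2.resize(t['pixels'][110:230,200:300],None,fx=3,fy=3,interpolation=cv2.INTER_CUBIC)
b=np.pad(b,((0,120),(0,0),(0,0)))
cv2.imwrite('pics/c9.png',(255*(np.hstack([a,b])/255.)**.6).astype('uint8'))
print(proj(s,[646,147,325]),proj(s,p),proj(t,p),proj(t,p+[0,0,82]))
E
```

```text
14.925 [558.5 138.6 256.9] [0.33, 0.23, 2.31, 3.69, 0.42, -1.94] [33.6  4.1  0.2]
[[319.1 129. ]] [[289.8 160.1]] [[235.6 177.5]] [[232.8 171.7]]
```

View pics/c9.png

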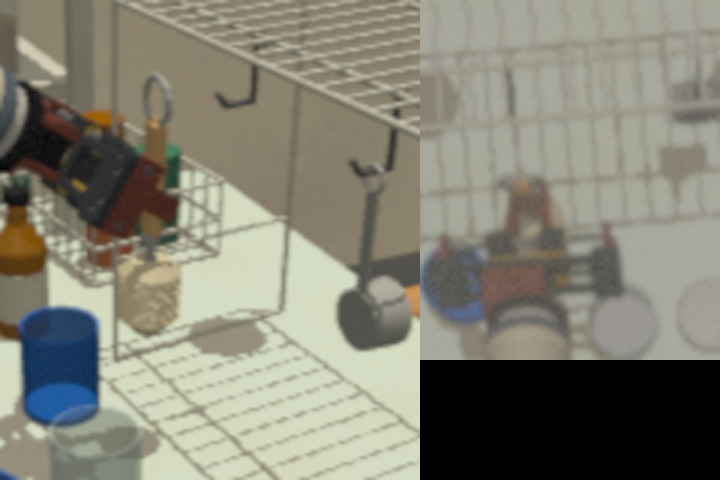

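The brush hangs upright in the grip. The loop is at side pixel about (292.5,127.8) and top pixel about (233.5,171). The free hook's prong runs from (325,129) to (313.5,129.5) in the side view. The jar is standing.

```bash
python3 - <<'E'
from kin import *
s=load('side7');t=load('top7')
S=lambda u,v:(240+(u+.5)/3-.5,95+(v+.5)/3-.5); T=lambda u,v:(200+(u-420+.5)/3-.5,110+(v+.5)/3-.5)
e,g=tri(s,S(158,99),t,T(521,184)); o,p,r=pose(); print('eye',e,g,'rel',e-p)
print('hook back',tri(s,S(255,103),t,T(510,72)),'front',tri(s,S(221,105),t,T(513,113)))
print('hook side z325',onz(s,S(255,103),325),onz(s,S(221,105),325))
print('brush bottom', tri(s,S(150,330),t,T(521,184)) )
# head & handle in side: lean
for uv in((150,290),(153,190),(154,130),(158,99)):
    c,v=ray(s,S(*uv)); print(uv,c+v*(e[1]-c[1])/v[1])
plan(np.array([576,141,250.]),toolR(5,33,-1),2)
E
```

```text
eye [561.  135.9 343.8] 3.4135764248792912 rel [ 3.3 -1.8 86.9]
hook back (array([670.5, 152.7, 320.4]), np.float64(7.595350115397133)) front (array([631. , 147.6, 325.4]), np.float64(2.8765285112507173))
hook side z325 [659.  140.8 325. ] [629.9 148.7 325. ]
brush bottom (array([593.7, 167.1, 105.4]), np.float64(35.77238926677183))
(150, 290) [558.1 135.9 167.3]
(153, 190) [559.6 135.9 263.5]
(154, 130) [559.7 135.9 317.5]
(158, 99) [562.9 135.9 343.8]
[0.0096, -0.001, -0.0022, -0.2, 0.3, -0.4]
[0.0096, -0.0009, -0.0022, -0.2, 0.3, -0.4]
```

```bash
python3 - <<'E'
from kin import *
Q=toolR(5,32.5,-1)
plan([580,144,247.],Q,2); print(); plan([643,149.5,247],Q,5,np.array([580,144,247.]),Q)
E
```

```text
[0.0121, -0.0023, -0.0022, -0.2, 0.6, -0.4]
[0.0122, -0.0023, -0.0021, -0.2, 0.6, -0.4]

[0.0107, 0.0, -0.0068, 0.0, 0.0, -0.0]
[0.0107, 0.0, -0.0068, 0.0, 0.0, 0.0]
[0.0107, 0.0, -0.0068, 0.0, 0.0, 0.0]
[0.0107, 0.0, -0.0068, 0.0, 0.0, 0.0]
[0.0107, 0.0, -0.0068, 0.0, 0.0, 0.0]
```

Call:
carry_out(
  commands=[
    [0.012,-0.0025,-0.002,-0.2,0.6,-0.4],
    [0.012,-0.0025,-0.002,-0.2,0.6,-0.4],
    [0,0,0,0,0,0],
  ],
)

```text
t: 15.4
ee_pos: [578.1, 142.5, 246.7]
orientation: [2.989, 0.131, -0.871]
ft_force: [-0.7, 0.3, -2.1]
width: 21.6
```

```bash
python3 - <<'E'
from kin import *
o,p,r=pose(); M=r.as_matrix(); print(o['t'],p,np.degrees([np.arcsin(-M[2,0]),np.arctan2(M[1,0],M[0,0])]))
plan([643,149.5,247],toolR(5,32.5,-1),5)
E
```

```text
15.4 [578.1 142.5 246.7] [32.5  5. ]
[0.011, -0.0003, -0.0071, 0.0, -0.0, -0.0]
[0.011, -0.0003, -0.0071, 0.0, -0.0, -0.0]
[0.011, -0.0003, -0.0071, 0.0, -0.0, -0.0]
[0.011, -0.0003, -0.0071, 0.0, -0.0, -0.0]
[0.011, -0.0003, -0.0071, 0.0, -0.0, -0.0]
```

Call:
carry_out(
  commands=[
    [0.011,-0.0003,-0.007,0,0,0],
    [0.011,-0.0003,-0.007,0,0,0],
    [0.006,-0.0003,-0.0038,0,0,0],
    [0,0,0,0,0,0],
  ],
)

```text
t: 15.9
ee_pos: [613.0, 145.6, 247.6]
orientation: [2.99, 0.13, -0.871]
ft_force: [0.6, -0.1, -1.3]
width: 21.6
```

Call:
carry_out(
  commands=[
    [0.008,0,-0.005,0,0,0],
    [0.008,0,-0.005,0,0,0],
    [0,0,0,0,0,0],
  ],
)

```text
t: 16.27
ee_pos: [632.8, 147.5, 247.3]
orientation: [2.989, 0.13, -0.871]
ft_force: [0.8, -0.4, -1.1]
width: 22.1
```

```bash
python3 - <<'E'
from kin import *
o,p,r=pose(); M=r.as_matrix(); print(o['t'],p,o['ft_force'],o['moment'],np.degrees([np.arcsin(-M[2,0]),np.arctan2(M[1,0],M[0,0])]))
s=snap('side','side8')
a=cv2.resize(s['pixels'][95:195,280:380],None,fx=6,fy=6,interpolation=cv2.INTER_CUBIC)
cv2.imwrite('pics/c10.png',(255*(a/255.)**.6).astype('uint8'))
E
```

```text
16.275 [632.8 147.5 247.3] [ 0.8 -0.4 -1.1] [-0.1  0.6 -0. ] [32.5  5. ]
```

Call:
carry_out(
  commands=[
    [0.008,0,-0.005,0,0,0],
    [0,0,0,0,0,0],
  ],
)

```text
t: 16.58
ee_pos: [642.2, 148.3, 246.9]
orientation: [2.989, 0.13, -0.872]
ft_force: [0.1, -0.3, -0.9]
width: 21.8
```

Call:
carry_out(
  commands=[
    [0.0037,0,0.0059,0,0,0],
    [0.0037,0,0.0059,0,0,0],
    [0,0,0,0,0,0],
  ],
)

```text
t: 16.95
ee_pos: [641.5, 148.2, 231.4]
orientation: [2.988, 0.13, -0.874]
ft_force: [0.7, -1.1, -1.7]
width: 21.7
```

Call:
carry_out(
  commands=[
    [0.0011,0,0.0017,0,0,0],
    [0,0,0,0,0,0],
  ],
)

```text
t: 17.2
ee_pos: [641.4, 148.2, 229.0]
orientation: [2.988, 0.13, -0.874]
ft_force: [0.1, -0.7, -0.9]
width: 21.5
```

Call:
carry_out(
  commands=[
    [0.0011,0,0.0017,0,0,0],
    [0,0,0,0,0,0],
  ],
)

```text
t: 17.45
ee_pos: [641.5, 148.2, 227.1]
orientation: [2.988, 0.13, -0.874]
ft_force: [-0.1, 0.5, -1.1]
width: 22.2
```

Call:
carry_out(
  commands=[
    [0.0011,0,0.0017,0,0,0],
    [0,0,0,0,0,0],
  ],
)

```text
t: 17.7
ee_pos: [641.9, 148.3, 225.6]
orientation: [2.989, 0.13, -0.871]
ft_force: [-0.7, -0.6, 0.3]
width: 21.6
```

Call:
carry_out(
  commands=[
    [0.0011,0,0.0017,0,0,0],
    [0,0,0,0,0,0],
  ],
)

```text
t: 17.95
ee_pos: [643.2, 148.5, 225.6]
orientation: [2.992, 0.13, -0.864]
ft_force: [-0.9, -0.1, 0.8]
width: 21.8
```

Call:
carry_out(
  commands=[
    [0.0011,0,0.0017,0,0,0],
    [0,0,0,0,0,0],
  ],
)

```text
t: 18.2
ee_pos: [644.5, 148.6, 225.4]
orientation: [2.994, 0.13, -0.857]
ft_force: [-1.9, 0.4, 1.9]
width: 22.0
```

```bash
python3 - <<'E'
from kin import *
o,p,r=pose(); M=r.as_matrix(); print(o['t'],p,o['ft_force'],o['moment'],np.degrees([np.arcsin(-M[2,0]),np.arctan2(M[1,0],M[0,0])]))
s=snap('side','side9')
a=cv2.resize(s['pixels'][95:195,280:380],None,fx=6,fy=6,interpolation=cv2.INTER_CUBIC)
cv2.imwrite('pics/c11.png',(255*(a/255.)**.6).astype('uint8'))
E
```

```text
18.2 [644.5 148.6 225.4] [-1.9  0.4  1.9] [ 0.   0.2 -0. ] [31.9  5. ]
```

View pics/c11.png

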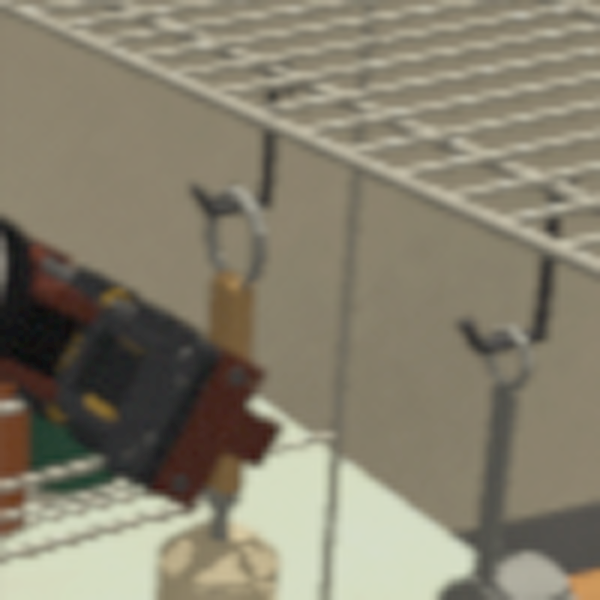

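The loop is on the prong, behind the upturned tip, and the brush hangs practically parallel to the shelf leg. I'll ease the load slightly and release.

Call:
carry_out(
  commands=[
    [-0.0008,0,-0.0006,0,0.4,0],
    [0,0,0,0,0,0],
  ],
)

```text
t: 18.5
ee_pos: [643.6, 148.5, 225.4]
orientation: [2.996, 0.13, -0.849]
ft_force: [-0.3, 0.1, 2.0]
width: 21.4
```

Call:
carry_out(
  commands=[
    [0,0,0,0,0,0],
    [0,0,0,0,0,0],
    [0,0,0,0,0,0],
    [0,0,0,0,0,0],
  ],
  grip=0.6,
)

```text
t: 19.0
ee_pos: [642.9, 148.4, 224.3]
orientation: [2.995, 0.13, -0.853]
ft_force: [0.4, 0.3, -0.0]
width: 34.8
```

Call:
carry_out(
  commands=[
    [0,0,0,0,0,0],
    [0,0,0,0,0,0],
    [0,0,0,0,0,0],
    [0,0,0,0,0,0],
    [0,0,0,0,0,0],
  ],
  grip=0.3,
)

```text
t: 19.62
ee_pos: [642.9, 148.4, 224.3]
orientation: [2.995, 0.13, -0.853]
ft_force: [0.4, -0.6, -0.3]
width: 61.4
```

```bash
python3 - <<'E'
from kin import *
o,p,r=pose(); print(o['t'],p,o['ft_force'],o['width'])
s8=load('side9')['pixels'];s=snap('side','side10')['pixels']
def head(im):
    # bristle head centroid & handle, by colour in the hook region
    hsv=cv2.cvtColor(im,cv2.COLOR_BGR2HSV); m=cv2.inRange(hsv,(8,30,110),(28,140,255)); 
    m=m[180:225,295:335]; n,l,st,c=cv2.connectedComponentsWithStats(m); i=1+st[1:,4].argmax(); return st[i],c[i]+[295,180]
print(head(s8),head(s))
plan(p-120*r.as_matrix()[:,0],r,6)
E
```

```text
19.625 [642.9 148.4 224.3] [ 0.4 -0.6 -0.3] 61.39382758339957
(array([ 17,   2,  22,  26, 148], dtype=int32), array([321.7, 192.4])) (array([ 11,   2,  20,  12, 135], dtype=int32), array([315.8, 188.1]))
[-0.02, -0.0, 0.0, 0.0, -0.0, -0.0]
[-0.02, -0.0, 0.0, 0.0, -0.0, -0.0]
[-0.02, -0.0, 0.0, 0.0, -0.0, -0.0]
[-0.02, -0.0, 0.0, 0.0, -0.0, -0.0]
[-0.02, -0.0, 0.0, 0.0, -0.0, -0.0]
[-0.02, -0.0, 0.0, 0.0, -0.0, -0.0]
```

Call:
carry_out(
  commands=[
    [-0.012,0,0,0,0,0],
    [-0.02,0,0,0,0,0],
    [-0.025,0,0,0,0,0],
    [-0.03,0,0,0,0,0],
    [-0.03,0,0,0,0,0],
    [-0.03,0,0,0,0,0],
  ],
)

```text
t: 20.42
ee_pos: [512.4, 136.5, 303.4]
orientation: [2.994, 0.13, -0.856]
ft_force: [0.1, -0.5, 0.6]
width: 61.3
```

Call:
carry_out(
  commands=[
    [0,0,0,0,0,0],
    [0,0,0,0,0,0],
    [0,0,0,0,0,0],
    [0,0,0,0,0,0],
    [0,0,0,0,0,0],
    [0,0,0,0,0,0],
    [0,0,0,0,0,0],
    [0,0,0,0,0,0],
  ],
)

```text
t: 21.42
ee_pos: [512.7, 136.5, 303.0]
orientation: [2.994, 0.13, -0.856]
ft_force: [0.8, -0.6, -0.3]
width: 61.7
```

```bash
cat > chk.py <<'E'
from kin import *
import sys
o,p,r=pose(); print(o['t'],p,o['ft_force'])
s=snap('side',sys.argv[1]); im=s['pixels']; hsv=cv2.cvtColor(im,cv2.COLOR_BGR2HSV)
roi=hsv[135:235,295:345]
for nm,lo,hi in(('handle',(5,100,60),(20,255,255)),('head',(8,40,110),(30,130,255))):
    m=cv2.inRange(roi,lo,hi); n,l,st,c=cv2.connectedComponentsWithStats(m)
    if n>1:
        i=1+st[1:,4].argmax(); print(nm,st[i],c[i]+[295,135])
h=np.array([646,148,325.]); print('expected handle mid, head mid',proj(s,[h-[0,0,82.5],h-[0,0,194]]))
d=cv2.absdiff(im,load('side0')['pixels']).max(2)
for nm,(x0,x1,y0,y1) in dict(jarbase=(258,290,255,275),lid=(276,312,275,302),bottle=(236,258,160,208),blue=(214,252,250,300),scoop=(350,382,150,215)).items(): print(nm,(d[y0:y1,x0:x1]>30).mean().round(3))
E
python3 chk.py side11
```

```text
21.425 [512.7 136.5 303. ] [ 0.8 -0.6 -0.3]
handle [ 18   5  10  37 256] [317.2 156.7]
head [ 11  46  28  34 234] [318.5 193.3]
expected handle mid, head mid [[317.4 158.4]
 [315.6 194.9]]
jarbase 0.323
lid 0.0
bottle 0.0
blue 0.098
scoop 0.0
```

Call:
carry_out(
  commands=[
    [-0.03,0,0,0,0,0],
    [0,0,0,0,0,0],
    [0,0,0,0,0,0],
    [0,0,0,0,0,0],
    [0,0,0,0,0,0],
    [0,0,0,0,0,0],
    [0,0,0,0,0,0],
    [0,0,0,0,0,0],
  ],
)

```text
t: 22.48
ee_pos: [488.8, 134.5, 318.2]
orientation: [2.994, 0.129, -0.857]
ft_force: [-0.8, 0.2, 0.4]
width: 61.2
```

Call:
carry_out(
  commands=[
    [0,0,0,0,0,0],
    [0,0,0,0,0,0],
    [0,0,0,0,0,0],
    [0,0,0,0,0,0],
    [0,0,0,0,0,0],
    [0,0,0,0,0,0],
    [0,0,0,0,0,0],
    [0,0,0,0,0,0],
  ],
)

```text
t: 23.48
ee_pos: [488.8, 134.5, 318.3]
orientation: [2.994, 0.129, -0.856]
ft_force: [-0.0, -0.1, 0.5]
width: 61.2
```

```bash
python3 chk.py side12; python3 - <<'E'
from h import *
a=load('side0')['pixels'];b=snap('side','side13')['pixels'];c=load('side12')['pixels']
print('motion side12-13',(cv2.absdiff(b,c)[130:235,295:345].max(2)>25).sum())
for nm,(x0,x1,y0,y1) in dict(jarfront=(256,290,262,276),jarwall=(254,262,236,272),blue=(212,254,250,302)).items():
    r=cv2.matchTemplate(b[y0-8:y1+8,x0-8:x1+8],a[y0:y1,x0:x1],cv2.TM_CCOEFF_NORMED); print(nm,r.max().round(2),np.array(np.unravel_index(r.argmax(),r.shape))-8)
E
```

```text
23.475 [488.8 134.5 318.3] [-0.  -0.1  0.5]
handle [ 18   5  10  37 258] [317.2 156.7]
head [ 11  46  28  32 214] [318.7 191.6]
expected handle mid, head mid [[317.4 158.4]
 [315.6 194.9]]
jarbase 0.312
lid 0.0
bottle 0.0
blue 0.068
scoop 0.0
motion side12-13 0
jarfront 0.83 [0 0]
jarwall 0.89 [0 0]
blue 0.95 [0 0]
```

The brush hangs still, and the jar and bystanders show no shift in the side view, so I'm handing the job in.

```bash
python3 -c "
from workcell import ctrl
print(ctrl.close_job())"
```

```text
the job is handed in; nothing more can be done
None
```

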